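# Put the oil, pepper and salt back into their own wells of the condiment tray

## Task

Someone has put the oil bottle, the pepper mill and the salt shaker back into each other's wells in the condiment tray: set each one down upright in the well that is bored to its foot, all the way to the bottom. You will have to park one meanwhile, for which the empty chopping board is handy. Never tip any of the three over, and leave the glass and the mug behind the tray where they are.

Things in the scene. Friction and masses are not known exactly. Their poses are not given: they have to be found in the camera images.
- oil_bottle: Green glass oil bottle, upright, about 0.4 kg, 168 mm tall. Above its underside: body 72 mm diameter up to 85 mm, shoulder to 116, neck 31 to 33 mm diameter from 116 to 146 (take it there, e.g. at 133), lip 35 mm to 152, then a steel pourer. Origin: centre of the underside, z up. It starts standing across the mouth of the narrow well, too wide to go in.
- pepper_mill: Dark brown turned wooden pepper mill, upright, 0.18 kg, 150 mm tall. Foot 58 mm diameter; from 109 to 139 mm above the underside a round head, about 50 mm diameter at its widest near 124 mm (take it there); a small knob on top. One rigid piece. Origin: centre of the underside, z up. It starts standing loosely in the wide well.
- salt_shaker: Small salt shaker with clear body and grey cap, upright, 0.1 kg, 90 mm tall, 44 mm diameter at the foot and narrower at the cap (34 mm diameter from 74 mm up); can be taken across its body about 58 mm above the underside. Origin: centre of the underside, z up. It starts standing loosely in the middle-sized well.
- wide_block: Fixed pale wooden block 98 x 98 x 34 mm in the tray, with the widest round well, 80 mm diameter and 22 mm deep: the oil bottle's. Origin: centre of the underside, 6 mm above the worktop, on the well's axis; the well's floor is 12 mm and the block's top 34 mm above the origin. z up; x and y along its sides.
- middle_block: Like wide_block, but its well has 66 mm diameter (22 mm deep, floor 12 mm above the origin): the pepper mill's.
- narrow_block: Like wide_block, but its well has 52 mm diameter (22 mm deep, floor 12 mm above the origin): the salt shaker's.
- tray: Fixed dark wooden tray, 120 x 330 mm, rim 18 mm high, a low steel bow handle at each short end (up to 34 mm high, 180 mm from the centre). The three blocks stand in it side by side along its y axis, 101 mm from centre to centre, in an order that changes. Origin: centre of the underside on the worktop, z up.
- chopping_board: Fixed wooden chopping board lying flat left of the tray, empty, 170 x 260 mm, 22 mm thick. Origin: centre of the underside, z up, y along its length.
- glass: Clear drinking glass, loose, 77 mm diameter, 89 mm tall, standing just behind the tray; to be left alone. Origin: centre of the underside, z up.
- mug: Green and white mug, loose, 86 mm diameter and 99 mm tall, 121 mm across with its handle, standing just behind the tray; to be left alone. Origin: middle of its 86 x 121 mm outline, at the underside, z up; the handle points along -y.
There are look-alikes about, which are no part of the job. Leave any blue look-alike of the pepper_mill alone.

How it is judged (in metres and radians):
At the end, for the whole second after the job is handed in: The oil bottle stands in the wide well, the pepper mill in the middle-sized one and the salt shaker in the narrow one: each within 9 mm of the well's axis, its underside within 5 mm of the well's floor, upright within 0.12 rad, at rest and released (horizontal distance between oil_bottle and wide_block below 0.009 m and z of oil_bottle in the frame of wide_block below 0.017 m and angle between each of oil_bottle, pepper_mill, salt_shaker's own z axis and vertical below 0.12 rad and linear speed of each of oil_bottle, pepper_mill, salt_shaker below 0.02 m/s and horizontal distance between pepper_mill and middle_block below 0.009 m and z of pepper_mill in the frame of middle_block below 0.017 m and horizontal distance between salt_shaker and narrow_block below 0.009 m and z of salt_shaker in the frame of narrow_block below 0.017 m); the robot touches nothing.
It fails at once if the oil bottle is tipped by more than 0.7 rad (angle between oil_bottle's own z axis and vertical above 0.7 rad).
It fails at once if the pepper mill is tipped by more than 0.7 rad (angle between pepper_mill's own z axis and vertical above 0.7 rad).
It fails at once if the salt shaker is tipped by more than 0.7 rad (angle between salt_shaker's own z axis and vertical above 0.7 rad).
It fails at once if the glass is shoved more than 20 mm (distance of glass from where it was at the start of the episode above 0.02 m).
It fails at once if the mug is shoved more than 20 mm (distance of mug from where it was at the start of the episode above 0.02 m).
It also fails if it takes over 104 s, if anything falls off the work surface, if the arm or the gripper's body presses on something with over 40 N, if the wrist force passes 120 N, or if a joint passes its speed limit or range.

## Robot

A 6-joint arm with a two-finger parallel gripper is mounted at the origin on a cart in front of the work surface, level with it; the furniture and walls round the work are solid. World frame = base frame: x ahead of the robot, y to its left, z up, the work surface at z = 0. Lengths are in m, angles in degrees, forces in N, time in s.
With the tool pointing down it reaches from about 0.4 to 0.825 m from the base axis. Payload 7 kg.
Tool frame: the origin (TCP) lies midway between the tips of the shut fingers; the grasp point (between the pads) lies 19 mm behind it; z points along the fingers, y is the line along which they close (so a half turn about z gives the same grasp; the last joint's range is limited). The gripper opens to 88 mm and grips with 3 to 60 N. Pads are 19 mm wide; open, the fingers measure 130 mm over their backs; the gripper's body (78 mm by 193 mm) begins 47 mm behind the grasp point.
Start: joints at [82.569, 20.546, 0.682, 0, -70.136, -16.507], TCP at [0.274, 0.617, 0.227] pointing down, gripper open.
Joint ranges: [-176.03, 176.03], [-82.01, 121.73], [-58.28, 71.71], [-173.87, 95.51], [-174.79, -0.11], [-173.66, 173.66]. Speed limits (degrees/s): [136.94, 136.94, 172.46, 180, 180, 180].

## Interface

Orientations are given as [roll, pitch, yaw] about the fixed x, y, z axes, in that order (R = Rz(yaw) Ry(pitch) Rx(roll)).
In Python, from plant import ctrl gives the robot as it stands. The module is installed in compiled form; this text tells all that it offers.
- The arm moves only by the tool play_rows, never from a script. Its argument "commands" is a list that holds one entry, the list of rows, each a list of 7 numbers: the turn, a rotation vector about the tool's x, y, z in rad, then the shift along the tool's x, y, z in cm, then the finger opening in cm, from 0 to 8.76. In form: [[[ax, ay, az, x, y, z, grip], ...]]. A call has 1 to 8 rows; each row is the pose to reach, as a shift and turn from the pose commanded when the call began, along the tool's axes at that moment; what a row does not reach only later rows make up. A row lasts 1/12 s, in which the tool goes at most 41.7 mm and 7.16 degrees, less where a joint would pass 70% of its speed; a pose out of reach is approached as far as the arm can. A call with a gripper value outside its range is refused whole. The fingers move at their own pace and stop on an object; the grip force is fixed at half the most. Time passes only in rows, so rows that repeat a pose let the fingers close. It gives the time, the measured TCP pose, the force, the opening and the grip force at its end, in the units of the state.
- ctrl.get_obs(): the state, without advancing time (a new reading comes with each control period).
- ctrl.snapshot(name): name is "scene" or "top" or "wrist"; returns a dict with "color" (400x640x3 uint8, red, green, blue), "camera_matrix" (3x3 intrinsics, pixels), "origin" and "rotation" of the camera in the world; the wrist camera has in their place "hand_eye" (4x4, takes a point from camera to tool coordinates, whose origin is the TCP and whose axes are the flange's). Camera axes: x right, y down, z forward; pixel columns grow to the right and rows downward; lengths in m; the calibration is good to about 2 mm. A picture is of the moment at which its call begins: read the wrist's pose just before it. There is no depth.
- ctrl.close_job(): hands the job in; it is judged then, once.
Trained networks look in a picture, given as the dict that the camera call returned (one of the last four; its "shot" number tells which), for a name from the list of things; names that differ only in an ending like _2 or _b are one class to them, and where a whole thing is asked for, a point or a joint stands for the part that bears it (a point fixed in the world has none). Each returns a list of dicts, best first, with "conf" (0 to 1); they miss things now and then, are a little off and sometimes report something else, mostly with a low value. They report only what shows in the picture. A call takes as long as a camera call. They do not tell look-alikes from the thing itself.
- ctrl.find_in(picture, name): "bbox" ([left, top, width, height] in pixels, round what is visible of it).
The state is a dict: "clock": time; "joint_pos": joint angles; "qvel": joint speeds; "tau": joint torques, N m; "tool_pos": TCP position; "orientation": TCP orientation; "force": force on the tool from outside, world axes, zero at the start; "moment": the same for the moment, N m; "opening": finger opening in m; "gripper_force": force on a finger pad.
Only numpy, scipy, OpenCV 4.12 (cv2) and the standard library are available. Lean on these libraries where they do the work, as an engineer would, in place of code of your own. Each camera call takes 0.05 s, during which the arm holds its last target. There are 200 camera calls.

## Working session

There is one attempt and no reset: what is moved stays moved. The work goes in short steps, Python scripts to look and compute and a tool call to move; the robot and the scene stay as the last step left them, time stands still between calls to the robot, and variables do not carry over. Pictures are saved under pics/ and viewed, at most 14 in all, crops included, and the job is handed in when it is done.

Besides the shell and the picture viewer there is one more tool, called after ">>>" as name(argument=value, ...) on one line, values as JSON. play_rows: Moves the arm, as the interface text tells. Its arguments: {"type":"object","properties":{"commands":{"type":"array","items":{"type":"array","items":{"type":"array","items":{"type":"number"}}}}},"required":["commands"]}

```bash
mkdir -p pics; cat > h.py <<'E'
import numpy as np, cv2
from plant import ctrl
from scipy.spatial.transform import Rotation as R
def cam(p,o=None):
    K=np.array(p["camera_matrix"])
    if "origin" in p: return K,np.array(p["origin"]),np.array(p["rotation"])
    T=np.eye(4);T[:3,:3]=R.from_euler('xyz',o["orientation"],degrees=True).as_matrix();T[:3,3]=o["tool_pos"]
    M=T@np.array(p["hand_eye"]);return K,M[:3,3],M[:3,:3]
def ray(c,u,v,z):
    K,o,r=c;d=r@np.linalg.inv(K)@np.array([u,v,1.]);return o+d*(z-o[2])/d[2]
def proj(c,P):
    K,o,r=c;q=K@(r.T@(np.array(P)-o));return q[:2]/q[2]
def save(p,n): cv2.imwrite(f"pics/{n}.png",cv2.cvtColor(p["color"],cv2.COLOR_RGB2BGR))
E
python3 - <<'E'
from h import *
o=ctrl.get_obs();print(o["tool_pos"],o["orientation"],o["clock"])
for n in("top","scene"):
    p=ctrl.snapshot(n);save(p,n+"0");c=cam(p);print(n,c[1].round(3),c[2].round(2).tolist(),c[0][0,0])
    for t in "oil_bottle pepper_mill salt_shaker wide_block middle_block narrow_block tray chopping_board glass mug".split():
        print(t,[(np.round(d["bbox"]).tolist(),round(d["conf"],2)) for d in ctrl.find_in(p,t)[:4]])
E
```

```text
[0.27371234 0.61646985 0.22560862] [ 1.79903051e+02 -1.07244651e-02 -2.39446428e+01] 0.0
top [ 0.474 -0.013  1.108] [-173.14, -1.49, -88.74] 369.9035158265673
oil_bottle [([317.0, 208.0, 26.0, 30.0], 0.97), ([378.0, 214.0, 36.0, 39.0], 0.23)]
pepper_mill [([384.0, 222.0, 33.0, 21.0], 0.73)]
salt_shaker [([357.0, 219.0, 15.0, 13.0], 0.5), ([343.0, 208.0, 37.0, 40.0], 0.3)]
wide_block [([378.0, 214.0, 39.0, 40.0], 0.66)]
middle_block [([343.0, 209.0, 40.0, 36.0], 0.82)]
narrow_block [([310.0, 206.0, 39.0, 35.0], 0.63)]
tray [([301.0, 205.0, 123.0, 49.0], 0.65)]
chopping_board [([169.0, 192.0, 90.0, 58.0], 0.74), ([300.0, 203.0, 122.0, 49.0], 0.42)]
glass [([381.0, 168.0, 31.0, 30.0], 0.74)]
mug [([315.0, 155.0, 42.0, 32.0], 0.88)]
scene [ 1.107 -0.975  0.636] [-118.15, -0.32, 27.78] 445.7509697947597
oil_bottle [([279.0, 157.0, 31.0, 61.0], 0.76)]
pepper_mill [([287.0, 251.0, 27.0, 63.0], 0.77), ([231.0, 196.0, 27.0, 59.0], 0.66)]
salt_shaker [([262.0, 204.0, 18.0, 32.0], 0.83)]
wide_block [([217.0, 239.0, 59.0, 32.0], 0.79), ([210.0, 202.0, 114.0, 76.0], 0.57)]
middle_block [([249.0, 220.0, 47.0, 27.0], 0.7), ([227.0, 195.0, 31.0, 60.0], 0.68)]
narrow_block [([282.0, 207.0, 37.0, 23.0], 0.81)]
tray [([209.0, 216.0, 114.0, 62.0], 0.82)]
chopping_board [([314.0, 162.0, 69.0, 37.0], 0.92)]
glass [([280.0, 230.0, 35.0, 49.0], 0.95), ([316.0, 198.0, 44.0, 45.0], 0.17)]
mug []
```

```bash
sed -i 's/np.array(p\["rotation"\])$/R.from_euler("xyz",p["rotation"],degrees=True).as_matrix()/' h.py
python3 - <<'E'
from h import *
a=cv2.imread("pics/top0.png");cv2.imwrite("pics/top0c.png",cv2.resize(a[140:270,160:440],None,fx=2.8,fy=2.8,interpolation=cv2.INTER_CUBIC))
a=cv2.imread("pics/scene0.png");cv2.imwrite("pics/scene0c.png",cv2.resize(a[120:340,180:440],None,fx=2.7,fy=2.7,interpolation=cv2.INTER_CUBIC))
p=ctrl.snapshot("top");c=cam(p)
for n,b,z in[("oil",(317,208,26,30),.12),("wide",(378,214,39,40),.04),("mid",(343,209,40,36),.04),("nar",(310,206,39,35),.04),("tray",(301,205,123,49),.018),("board",(169,192,90,58),.022),("glass",(381,168,31,30),.09),("mug",(315,155,42,32),.1)]:
    print(n,ray(c,b[0]+b[2]/2,b[1]+b[3]/2,z).round(3))
E
```

```text
oil [ 0.529 -0.058  0.12 ]
wide [ 0.507 -0.258  0.04 ]
mid [ 0.525 -0.157  0.04 ]
nar [ 0.533 -0.06   0.04 ]
tray [ 0.518 -0.159  0.018]
board [0.533 0.276 0.022]
glass [ 0.648 -0.244  0.09 ]
mug [ 0.675 -0.073  0.1  ]
```

View pics/top0c.png

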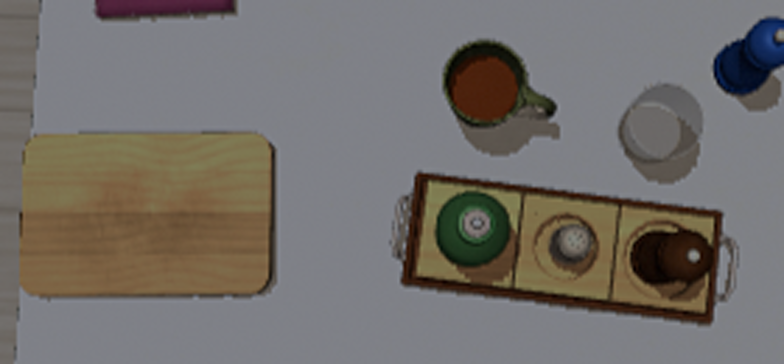

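View pics/scene0c.png

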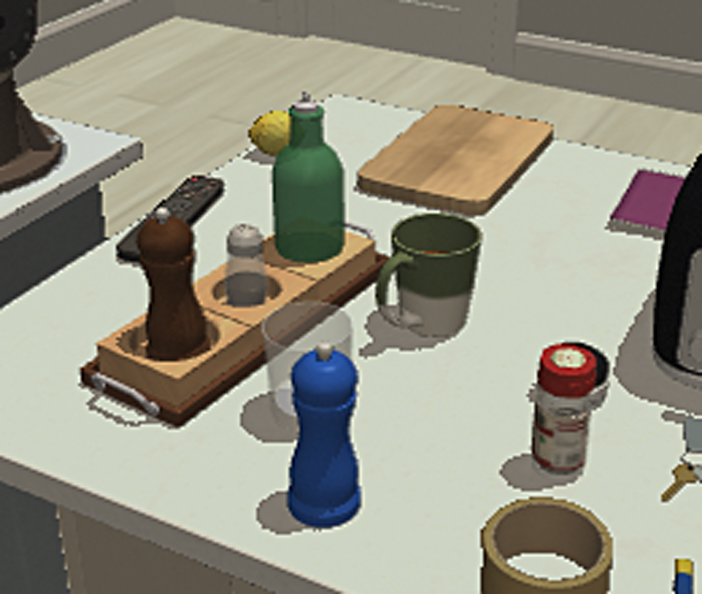

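The top view shows oil at crop (475,225) on the narrow block, salt at (570,240) in the middle block and pepper at (680,258) in the wide block. The board is empty, and the blue look-alike is at top right. Plan: oil to the board, salt to narrow, pepper to middle, then oil to wide.

```bash
cat >> h.py <<'E'
def go(xyz,yaw,o=None):
    o=o or ctrl.get_obs();A=R.from_euler('xyz',o["orientation"],degrees=True);B=R.from_euler('xyz',[180,0,yaw],degrees=True)
    print("turn",(A.inv()*B).as_rotvec().round(3),"shift cm",(A.inv().apply(np.array(xyz)-o["tool_pos"])*100).round(2))
E
python3 - <<'E'
from h import *
go((.44,-.13,.32),-97.5)
p=ctrl.snapshot("wrist");print(np.array(p["hand_eye"]).round(3),p["camera_matrix"])
E
```

```text
turn [-0.     0.     1.284] shift cm [45.49 61.53 -9.34]
[[ 0.001 -0.956 -0.292  0.079]
 [ 1.     0.001  0.001  0.001]
 [-0.    -0.292  0.956 -0.158]
 [ 0.     0.     0.     1.   ]] [[316.66478829   0.         324.50588304]
 [  0.         316.66478829 201.92070692]
 [  0.           0.           1.        ]]
```

>>> play_rows(commands=[[[0,0,1.284,52.8,58.3,-10.3,8],[0,0,1.284,52.8,58.3,-10.3,8],[0,0,1.284,52.8,58.3,-10.3,8],[0,0,1.284,52.8,58.3,-10.3,8],[0,0,1.284,52.8,58.3,-10.3,8],[0,0,1.284,52.8,58.3,-10.3,8],[0,0,1.284,52.8,58.3,-10.3,8],[0,0,1.284,52.8,58.3,-10.3,8]]])

```text
clock: 1.87
tool_pos: [0.3774, 0.301, 0.2704]
orientation: [-180.0, 0.0, -81.6]
force: [0.6, 0.6, 0.0]
opening: 0.0797
gripper_force: 0.0
```

```bash
python3 - <<'E'
from h import *
go((.52,-.13,.32),-97.5)
E
```

```text
turn [-0.     0.001  0.278] shift cm [44.72 -7.78 -4.98]
```

>>> play_rows(commands=[[[0,0,0.278,44.7,-7.8,-5,8],[0,0,0.278,44.7,-7.8,-5,8],[0,0,0.278,44.7,-7.8,-5,8],[0,0,0.278,44.7,-7.8,-5,8],[0,0,0.278,44.7,-7.8,-5,8],[0,0,0.278,44.7,-7.8,-5,8],[0,0,0.278,44.7,-7.8,-5,8],[0,0,0.278,44.7,-7.8,-5,8]]])

```text
clock: 2.53
tool_pos: [0.4834, -0.013, 0.3072]
orientation: [-179.9, 0.0, -97.1]
force: [0.9, 0.9, -0.2]
opening: 0.08
gripper_force: 0.0
```

```bash
python3 - <<'E'
from h import *
go((.52,-.13,.32),-97.5)
E
```

```text
turn [-0.001  0.001  0.006] shift cm [11.15 -5.08 -1.28]
```

>>> play_rows(commands=[[[0,0,0.006,11.15,-5.1,-1.3,8],[0,0,0.006,11.15,-5.1,-1.3,8],[0,0,0.006,11.15,-5.1,-1.3,8],[0,0,0.006,11.15,-5.1,-1.3,8],[0,0,0.006,11.15,-5.1,-1.3,8],[0,0,0.006,11.15,-5.1,-1.3,8]]])

```text
clock: 3.03
tool_pos: [0.5197, -0.1281, 0.3191]
orientation: [180.0, 0.0, -97.6]
force: [0.3, 0.6, -0.5]
opening: 0.0796
gripper_force: 0.0
```

```bash
python3 - <<'E'
from h import *
o=ctrl.get_obs();p=ctrl.snapshot("wrist");save(p,"w1");np.savez("w1.npz",o=[o["tool_pos"],o["orientation"]]);c=cam(p,o)
print(o["tool_pos"],o["orientation"])
for t in "oil_bottle pepper_mill salt_shaker wide_block middle_block narrow_block".split():
    print(t,[(np.round(d["bbox"]).tolist(),round(d["conf"],2)) for d in ctrl.find_in(p,t)[:2]])
E
```

```text
[ 0.51972416 -0.12811655  0.31905812] [ 1.79969257e+02  1.04615104e-02 -9.75841580e+01]
oil_bottle [([290.0, 196.0, 60.0, 87.0], 0.63)]
pepper_mill [([60.0, 0.0, 116.0, 45.0], 0.89), ([288.0, 27.0, 53.0, 69.0], 0.82)]
salt_shaker [([301.0, 132.0, 33.0, 34.0], 0.92)]
wide_block [([275.0, 21.0, 81.0, 90.0], 0.84)]
middle_block [([282.0, 109.0, 80.0, 74.0], 0.76)]
narrow_block [([289.0, 180.0, 67.0, 65.0], 0.94)]
```

View pics/w1.png

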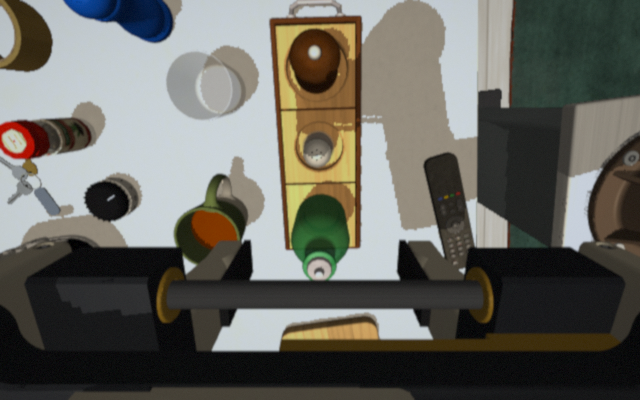

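Wrist view: pepper knob at (315,51), salt cap about (318,148), oil pourer (319,268). Next I fit the tray model to image edges.

```bash
cat > fit.py <<'E'
from h import *
from scipy.optimize import minimize
def pts(x,y,a):
    t=np.linspace(-1,1,60);u=[]
    for yo,r in((.101,.026),(0,.033),(-.101,.040)):
        th=np.pi*t;u+=[np.c_[r*np.cos(th),r*np.sin(th)+yo]]
        for s in(-1,1): u+=[np.c_[.049*t,0*t+yo+s*.049],np.c_[0*t+s*.049,.049*t+yo]]
    u=np.vstack(u);c,s=np.cos(a),np.sin(a)
    return np.c_[x+c*u[:,0]-s*u[:,1],y+s*u[:,0]+c*u[:,1],0*u[:,0]+.040]
def fit(img,c,x0):
    g=cv2.cvtColor(img,cv2.COLOR_RGB2GRAY);g=cv2.resize(g,None,fx=4,fy=4,interpolation=cv2.INTER_CUBIC)
    D=np.minimum(cv2.distanceTransform(255-cv2.Canny(cv2.GaussianBlur(g,(0,0),2.5),15,40),cv2.DIST_L2,5),20)
    K,o,r=c
    def f(v):
        q=(pts(*(x0+v*[.01,.01,.05]))-o)@r@K.T;q=q[:,:2]/q[:,2:]*4+1.5
        return cv2.remap(D,q[:,0].astype('f4')[None],q[:,1].astype('f4')[None],1,borderValue=20).mean()
    best=min((minimize(f,s,method="Nelder-Mead",options=dict(initial_simplex=np.array(s)+np.vstack([np.zeros(3),np.eye(3)*.6]))) for s in [(i,j,k) for i in(-.6,0,.6) for j in(-.6,0,.6) for k in(-.6,0,.6)]),key=lambda m:m.fun)
    return x0+best.x*[.01,.01,.05],best.fun
E
python3 - <<'E'
from fit import *
z=np.load("w1.npz")["o"];o=dict(tool_pos=z[0],orientation=z[1]);p=ctrl.snapshot("wrist");c=cam(p,o)
im=cv2.cvtColor(cv2.imread("pics/w1.png"),cv2.COLOR_BGR2RGB)
x0=np.array([.52,-.158,np.radians(-7.5)])
v,e=fit(im,c,x0);print("wrist",v.round(4),np.degrees(v[2]),e)
for P in pts(*v):
    pass
big=cv2.resize(im,None,fx=4,fy=4,interpolation=cv2.INTER_CUBIC)
for P in pts(*v):
    q=proj(c,P)*4+1.5;cv2.circle(big,tuple(int(i) for i in q),1,(255,0,255),-1)
crop=big[0:1150,1050:1500];cv2.imwrite("pics/w1fit.png",cv2.cvtColor(cv2.resize(crop,None,fx=.52,fy=.52,interpolation=cv2.INTER_AREA),cv2.COLOR_RGB2BGR))
t=ctrl.snapshot("top");v2,e2=fit(cv2.cvtColor(cv2.imread("pics/top0.png"),cv2.COLOR_BGR2RGB),cam(t),x0);print("top",v2.round(4),np.degrees(v2[2]),e2)
for n,u,w,h in(("oil",319,268,.208),("pep",315,51,.168),("salt",318,150,.108)):print(n,ray(c,u,w,h).round(4))
E
```

```text
wrist [ 0.5236 -0.1543 -0.1036] -5.9331390947717555 4.038665294647217
top [ 0.5231 -0.1536 -0.105 ] -6.014293600628071 1.888947606086731
oil [ 0.5332 -0.0615  0.208 ]
pep [ 0.5111 -0.2543  0.168 ]
salt [ 0.5227 -0.159   0.108 ]
```

View pics/w1fit.png

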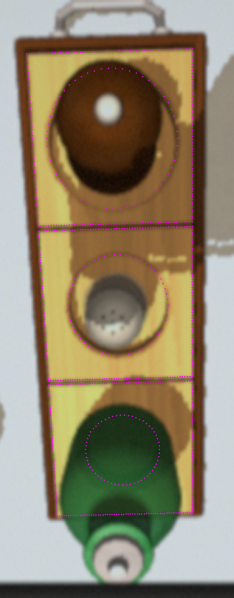

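The overlay matches well, and both cameras agree: tray at (0.5233,-0.154), yaw -6.0°. Going over the oil.

```bash
python3 - <<'E'
from h import *
go((.533,-.0612,.26),-96)
E
```

```text
turn [-0.     0.    -0.025] shift cm [-6.72 -0.43  5.95]
```

>>> play_rows(commands=[[[0,0,-0.025,-3.5,-0.2,0,8.5],[0,0,-0.025,-6.7,-0.43,3,8.5],[0,0,-0.025,-6.7,-0.43,5.9,8.5],[0,0,-0.025,-6.7,-0.43,5.9,8.5],[0,0,-0.025,-6.7,-0.43,5.9,8.5]]])

```text
clock: 3.9
tool_pos: [0.5322, -0.062, 0.2597]
orientation: [179.8, -0.1, -96.0]
force: [-0.2, 0.2, 0.6]
opening: 0.0842
gripper_force: 0.0
```

```bash
python3 - <<'E'
from h import *
go((.533,-.0612,.154),-96)
o=ctrl.get_obs();p=ctrl.snapshot("wrist");c=cam(p,o);save(p,"w2")
v=p["color"].astype(int);print(proj(c,(.533,-.0612,.208)))
cv2.imwrite("pics/w2c.png",cv2.cvtColor(cv2.resize(p["color"][190:390,200:460],None,fx=2,fy=2),cv2.COLOR_RGB2BGR))
E
```

```text
turn [ 0.003 -0.001  0.   ] shift cm [-0.1  -0.1  10.57]
[322.5774977  224.70682794]
```

View pics/w2c.png

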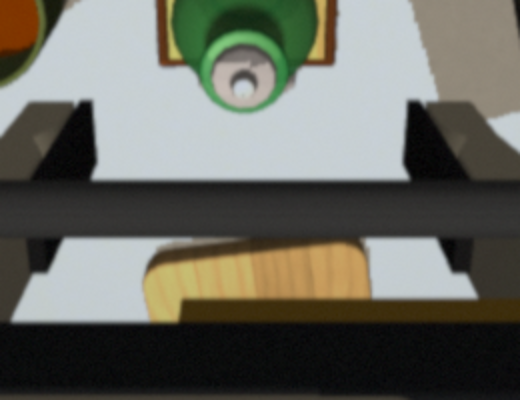

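```bash
python3 - <<'E'
from h import *
o=ctrl.get_obs();p=ctrl.snapshot("wrist");c=cam(p,o)
print(ray(c,322,232.5,.208),ray(c,322.5,225.5,.191))
cv2.circle
z=np.load("w1.npz")["o"];c=cam(p,dict(tool_pos=z[0],orientation=z[1]))
print(ray(c,319,270,.208))
E
```

```text
[ 0.53537012 -0.05505112  0.208     ] [ 0.53525113 -0.05383259  0.191     ]
[ 0.53351632 -0.05938419  0.208     ]
```

>>> play_rows(commands=[[[0,0,0,-0.66,-0.1,3.5,8.5],[0,0,0,-0.66,-0.1,7,8.5],[0,0,0,-0.66,-0.1,10.5,8.5],[0,0,0,-0.66,-0.1,10.5,8.5],[0,0,0,-0.66,-0.1,10.5,2],[0,0,0,-0.66,-0.1,10.5,2],[0,0,0,-0.66,-0.1,10.5,2],[0,0,0,-0.66,-0.1,10.5,2]]])

```text
clock: 4.67
tool_pos: [0.5362, -0.0555, 0.1579]
orientation: [-179.8, 0.1, -96.1]
force: [0.1, -0.7, 1.2]
opening: 0.0635
gripper_force: 0.0
```

>>> play_rows(commands=[[[0,0,0,0,0,0,2],[0,0,0,0,0,0,2],[0,0,0,0,0,0,2],[0,0,0,0,0,0,2]]])

```text
clock: 5.0
tool_pos: [0.5348, -0.0556, 0.1556]
orientation: [-180.0, 0.0, -96.1]
force: [-0.0, 0.6, -0.0]
opening: 0.0372
gripper_force: 0.0
```

>>> play_rows(commands=[[[0,0,0,0,0,0,1],[0,0,0,0,0,0,1],[0,0,0,0,0,0,1],[0,0,0,0,0,0,1],[0,0,0,0,0,-1,1],[0,0,0,0,0,-2,1],[0,0,0,0,0,-3,1],[0,0,0,0,0,-3,1]]])

```text
clock: 5.67
tool_pos: [0.5359, -0.0555, 0.1879]
orientation: [-179.8, 0.0, -96.1]
force: [0.8, 0.1, -4.7]
opening: 0.0334
gripper_force: 28.9
```

```bash
python3 - <<'E'
from h import *
go((.52,.21,.159),-96)
E
```

```text
turn [-0.003  0.001 -0.001] shift cm [-26.23   4.39   2.9 ]
```

>>> play_rows(commands=[[[0,0,0,-2,0.3,0,1],[0,0,0,-5,0.8,0,1],[0,0,0,-9,1.5,0,1],[0,0,0,-13,2,0,1],[0,0,0,-17,2.7,0,1],[0,0,0,-21,3.4,0,1],[0,0,0,-24,4,0,1],[0,0,0,-26,4.3,0,1]]])

```text
clock: 6.33
tool_pos: [0.5189, 0.2106, 0.1854]
orientation: [-180.0, 0.0, -96.0]
force: [0.8, -0.9, -4.5]
opening: 0.0329
gripper_force: 35.5
```

>>> play_rows(commands=[[[0,0,0,0,0,1,1],[0,0,0,0,0,2.5,1],[0,0,0,0,0,4,1],[0,0,0,0,0,4.5,1],[0,0,0,0,0,4.7,1],[0,0,0,0,0,4.8,1],[0,0,0,0,0,4.8,1]]])

```text
clock: 6.92
tool_pos: [0.5199, 0.2075, 0.1379]
orientation: [-180.0, 0.0, -96.1]
force: [-0.2, -0.1, -4.5]
opening: 0.0332
gripper_force: 35.4
```

Not yet in contact; go down slowly.

>>> play_rows(commands=[[[0,0,0,0,0,0.1,1],[0,0,0,0,0,0.2,1],[0,0,0,0,0,0.2,1],[0,0,0,0,0,0.2,1]]])

```text
clock: 7.25
tool_pos: [0.5204, 0.2077, 0.1373]
orientation: [-179.9, 0.1, -96.1]
force: [-2.0, -2.1, 4.8]
opening: 0.0336
gripper_force: 33.7
```

>>> play_rows(commands=[[[0,0,0,0,0,0,8],[0,0,0,0,0,0,8],[0,0,0,0,0,0,8],[0,0,0,0,0,0,8],[0,0,0,0,0,0,8],[0,0,0,0,0,0,8],[0,0,0,0,0,-3,8],[0,0,0,0,0,-7,8]]])

```text
clock: 7.92
tool_pos: [0.5175, 0.2062, 0.2026]
orientation: [179.7, -0.3, -96.1]
force: [0.6, 1.2, 0.9]
opening: 0.0784
gripper_force: 0.0
```

```bash
python3 - <<'E'
from h import *
go((.5225,-.09,.24),-96)
E
```

```text
turn [ 0.006 -0.005 -0.002] shift cm [29.42 -3.63 -3.61]
```

>>> play_rows(commands=[[[0,0,0,0,0,-3,8],[0,0,0,4,-0.5,-3.6,8],[0,0,0,8,-1,-3.6,8],[0,0,0,12,-1.5,-3.6,8],[0,0,0,16,-2,-3.6,8],[0,0,0,20,-2.5,-3.6,8],[0,0,0,24,-3,-3.6,8],[0,0,0,28,-3.6,-3.6,8]]])

```text
clock: 8.58
tool_pos: [0.5252, -0.0765, 0.2416]
orientation: [-180.0, 0.0, -96.0]
force: [1.7, -0.4, 0.0]
opening: 0.0801
gripper_force: 0.0
```

>>> play_rows(commands=[[[0,0,0,1.4,0,0,8],[0,0,0,1.4,0,0,8],[0,0,0,1.4,0,0,8]]])

```text
clock: 8.83
tool_pos: [0.524, -0.0896, 0.2412]
orientation: [180.0, 0.0, -96.2]
force: [-0.8, 0.8, 0.3]
opening: 0.0798
gripper_force: 0.0
```

```bash
python3 - <<'E'
from fit import *
o=ctrl.get_obs();p=ctrl.snapshot("wrist");c=cam(p,o);save(p,"w3");print(o["tool_pos"],o["orientation"])
v,e=fit(p["color"],c,np.array([.5233,-.154,-.105]));print(v,e)
for t,h in(("salt_shaker",.108),("pepper_mill",.16)):
    for d in ctrl.find_in(p,t)[:2]: b=d["bbox"];print(t,np.round(b),d["conf"],ray(c,b[0]+b[2]/2,b[1]+b[3]/2,h))
big=cv2.resize(p["color"],None,fx=4,fy=4,interpolation=cv2.INTER_CUBIC)
for P in pts(*v): cv2.circle(big,tuple(int(i) for i in proj(c,P)*4+1.5),1,(255,0,255),-1)
cv2.imwrite("pics/w3c.png",cv2.cvtColor(cv2.resize(big[:,960:1600],None,fx=.37,fy=.37,interpolation=cv2.INTER_AREA),cv2.COLOR_RGB2BGR))
E
```

```text
[ 0.52396564 -0.08957666  0.24119984] [ 1.79987372e+02  4.00488425e-03 -9.62079906e+01]
[ 0.52376249 -0.15410491 -0.10366845] 4.452869892120361
salt_shaker [298.  96.  41.  44.] 0.62 [ 0.52113647 -0.15841125  0.108     ]
pepper_mill [285.   0.  60.  53.] 0.62 [ 0.51590554 -0.22040024  0.16      ]
```

View pics/w3c.png

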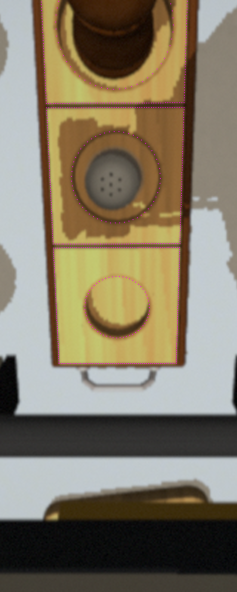

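```bash
python3 - <<'E'
from h import *
o=ctrl.get_obs();p=ctrl.snapshot("wrist");c=cam(p,o)
print(ray(c,315.7,121.6,.108))
z=np.load("w1.npz")["o"];c2=cam(p,dict(tool_pos=z[0],orientation=z[1]));print(ray(c2,317.8,156,.108))
go((.522,-.156,.060),-96)
E
```

```text
[ 0.52476883 -0.15433722  0.108     ]
[ 0.52386517 -0.15214105  0.108     ]
turn [-0.  0. -0.] shift cm [ 6.82 -0.48 18.13]
```

>>> play_rows(commands=[[[0,0,0,3.2,-0.35,0,8],[0,0,0,6.4,-0.7,2,8],[0,0,0,6.4,-0.7,5.5,8],[0,0,0,6.4,-0.7,9,8],[0,0,0,6.4,-0.7,12.5,8],[0,0,0,6.4,-0.7,16,8],[0,0,0,6.4,-0.7,18.4,8],[0,0,0,6.4,-0.7,18.4,6]]])

```text
clock: 9.7
tool_pos: [0.521, -0.152, 0.0525]
orientation: [179.5, -0.0, -96.0]
force: [-0.6, -0.3, -0.3]
opening: 0.0771
gripper_force: 0.0
```

>>> play_rows(commands=[[[0,0,0,0,0,0,2],[0,0,0,0,0,0,2],[0,0,0,0,0,0,2],[0,0,0,0,0,0,2],[0,0,0,0,0,0,2],[0,0,0,0,0,0,2],[0,0,0,0,0,0,2]]])

```text
clock: 10.28
tool_pos: [0.5251, -0.1531, 0.0583]
orientation: [-179.9, 0.0, -96.1]
force: [-0.6, 0.8, 3.1]
opening: 0.0371
gripper_force: 30.0
```

>>> play_rows(commands=[[[0,0,0,0,0,-1,2],[0,0,0,0,0,-2.5,2],[0,0,0,0,0,-4,2],[0,0,0,0,0,-5,2],[0,0,0,0,0,-5,2],[0,0,0,0,0,-5,2]]])

```text
clock: 10.78
tool_pos: [0.5245, -0.153, 0.1078]
orientation: [-179.9, 0.0, -96.1]
force: [0.4, -0.7, -0.7]
opening: 0.0372
gripper_force: 29.6
```

```bash
python3 - <<'E'
from h import *
o=ctrl.get_obs();print(o["tool_pos"],o["force"],o["opening"]);p=ctrl.snapshot("wrist");c=cam(p,o);print(proj(c,np.array(o["tool_pos"])+[0,0,.051]))
go((.5341,-.0537,.1087),-96)
cv2.imwrite("pics/w4c.png",cv2.cvtColor(cv2.resize(p["color"][100:400,200:440],None,fx=2,fy=2),cv2.COLOR_RGB2BGR))
E
```

```text
[ 0.52445327 -0.15297649  0.10782473] [ 0.44691048 -0.71935552 -0.7291372 ] 0.037175631197629934
[322.92616435 315.79887069]
turn [ 0.     0.    -0.002] shift cm [-9.98  0.04 -0.16]
```

View pics/w4c.png

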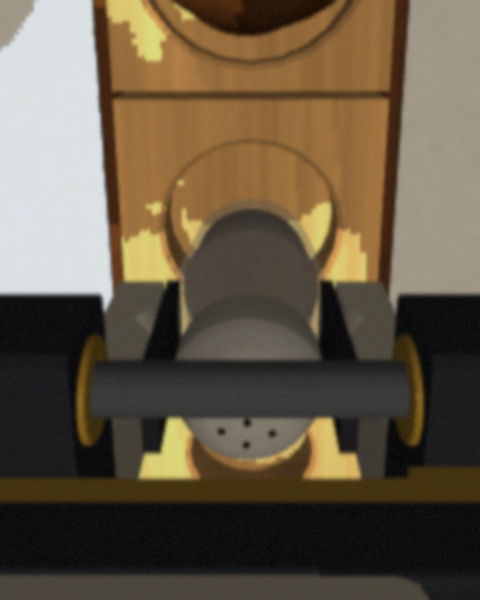

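>>> play_rows(commands=[[[0,0,0,-1.5,0,0,2],[0,0,0,-4.5,0,0,2],[0,0,0,-7.5,0,0,2],[0,0,0,-9.5,0,0,2],[0,0,0,-10.1,0,0,2],[0,0,0,-10.1,0,0,2],[0,0,0,-10.1,0,1,2],[0,0,0,-10.1,0,2,2]]])

```text
clock: 11.5
tool_pos: [0.5349, -0.0532, 0.0865]
orientation: [-180.0, 0.0, -96.1]
force: [0.2, -0.3, -0.8]
opening: 0.0378
gripper_force: 29.6
```

>>> play_rows(commands=[[[0,0,0,0,0,0,2],[0,0,0,0,0,0.5,2],[0,0,0,0,0,1,2],[0,0,0,0,0,1,2]]])

```text
clock: 11.83
tool_pos: [0.5343, -0.0532, 0.0761]
orientation: [179.9, -0.0, -96.1]
force: [0.0, -0.6, -1.4]
opening: 0.0375
gripper_force: 29.6
```

>>> play_rows(commands=[[[0,0,0,0,0,0.5,2],[0,0,0,0,0,1,2],[0,0,0,0,0,1.4,2],[0,0,0,0,0,1.7,2],[0,0,0,0,0,1.8,2],[0,0,0,0,0,1.8,2]]])

```text
clock: 12.33
tool_pos: [0.5349, -0.0526, 0.059]
orientation: [180.0, -0.0, -96.1]
force: [0.9, 0.0, -0.8]
opening: 0.0378
gripper_force: 29.6
```

Near the floor; release and rise, moving toward the pepper.

>>> play_rows(commands=[[[0,0,0,0,0,0.1,2],[0,0,0,0,0,0.1,2],[0,0,0,0,0,0.1,8],[0,0,0,0,0,0.1,8],[0,0,0,0,0,0.1,8],[0,0,0,0,0,0.1,8],[0,0,0,0,0,0.1,8],[0,0,0,0,0,0.1,8]]])

```text
clock: 13.0
tool_pos: [0.5351, -0.0526, 0.0584]
orientation: [-180.0, 0.0, -96.1]
force: [0.7, -0.0, -0.1]
opening: 0.0722
gripper_force: 0.0
```

>>> play_rows(commands=[[[0,0,0,0,0,-2,8],[0,0,0,0,0,-6,8],[0,0,0,0,0,-10,8],[0,0,0,0,0,-14,8],[0,0,0,3,0,-18,8],[0,0,0,6,0,-20,8],[0,0,0,9,0,-20,8],[0,0,0,12,0,-20,8]]])

```text
clock: 13.67
tool_pos: [0.5231, -0.1731, 0.2611]
orientation: [-179.7, 0.0, -96.0]
force: [0.1, 0.6, -0.9]
opening: 0.08
gripper_force: 0.0
```

```bash
python3 - <<'E'
from h import *
go((.517,-.20,.27),-96)
E
```

```text
turn [-0.005  0.    -0.   ] shift cm [ 2.73  0.32 -0.89]
```

>>> play_rows(commands=[[[0,0,0,2,0.3,-1,8],[0,0,0,2,0.3,-1,8],[0,0,0,2,0.3,-1,8],[0,0,0,2,0.3,-1,8]]])

```text
clock: 14.0
tool_pos: [0.5171, -0.1913, 0.2681]
orientation: [180.0, 0.0, -96.1]
force: [0.3, 0.1, -0.7]
opening: 0.0798
gripper_force: 0.0
```

```bash
python3 - <<'E'
from h import *
o=ctrl.get_obs();p=ctrl.snapshot("wrist");c=cam(p,o);save(p,"w5");print(o["tool_pos"],o["orientation"])
for P in((.5115,-.2543,.167),(.5341,-.0537,.108)):print(proj(c,P))
cv2.imwrite("pics/w5c.png",cv2.cvtColor(cv2.resize(p["color"][60:360,220:430],None,fx=2,fy=2,interpolation=cv2.INTER_CUBIC),cv2.COLOR_RGB2BGR))
for d in ctrl.find_in(p,"pepper_mill"):print(d)
E
```

```text
[ 0.51709785 -0.19129581  0.26808282] [ 1.79991728e+02  2.02851115e-02 -9.61087637e+01]
[322.51014107 127.14354717]
[321.99668777 301.74177987]
{'bbox': [33.3, 10.6, 137.3, 77.4], 'conf': 0.82}
{'bbox': [295.0, 96.2, 53.6, 56.7], 'conf': 0.7}
{'bbox': [277.7, 74.3, 85.4, 84.4], 'conf': 0.32}
```

View pics/w5c.png

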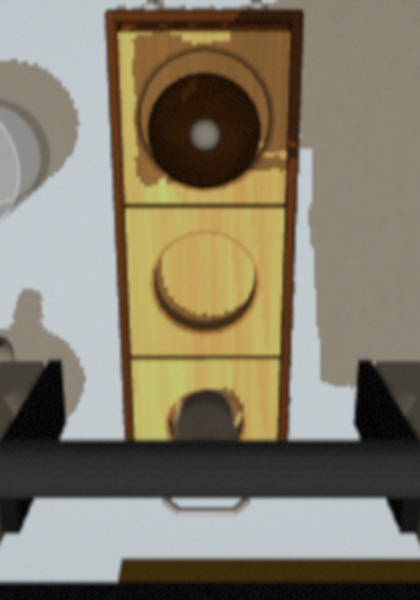

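>>> play_rows(commands=[[[0,0,0,3.2,0,0,8],[0,0,0,6.3,-0.1,1.5,8],[0,0,0,6.3,-0.1,4.5,8],[0,0,0,6.3,-0.1,8,8],[0,0,0,6.3,-0.1,11.5,8],[0,0,0,6.3,-0.1,14,8],[0,0,0,6.3,-0.1,14.5,8],[0,0,0,6.3,-0.1,14.5,6]]])

```text
clock: 14.77
tool_pos: [0.5107, -0.2534, 0.1216]
orientation: [179.8, 0.0, -96.0]
force: [0.2, 0.3, -0.4]
opening: 0.0772
gripper_force: 0.0
```

>>> play_rows(commands=[[[0,0,0,0,0,0,3],[0,0,0,0,0,0,3],[0,0,0,0,0,0,3],[0,0,0,0,0,0,3],[0,0,0,0,0,0,3],[0,0,0,0,0,0,3]]])

```text
clock: 15.27
tool_pos: [0.5124, -0.2545, 0.1246]
orientation: [-179.9, -0.0, -96.1]
force: [0.5, 0.8, 4.8]
opening: 0.0468
gripper_force: 29.8
```

>>> play_rows(commands=[[[0,0,0,0,0,-1,3],[0,0,0,0,0,-2.5,3],[0,0,0,0,0,-4,3],[0,0,0,0,0,-5,3],[0,0,0,0,0,-5,3],[0,0,0,0,0,-5,3]]])

```text
clock: 15.77
tool_pos: [0.5116, -0.2541, 0.1737]
orientation: [-180.0, 0.0, -96.1]
force: [-0.7, -0.4, -2.5]
opening: 0.0471
gripper_force: 29.8
```

```bash
python3 - <<'E'
from h import *
o=ctrl.get_obs();print(o["tool_pos"],o["orientation"]);p=ctrl.snapshot("wrist");c=cam(p,o);save(p,"w6");print(proj(c,np.array(o["tool_pos"])+[0,0,.045]))
go((.5236,-.154,o["tool_pos"][2]),-96)
cv2.imwrite("pics/w6c.png",cv2.cvtColor(cv2.resize(p["color"][100:400,200:440],None,fx=2,fy=2),cv2.COLOR_RGB2BGR))
E
```

```text
[ 0.51157899 -0.25414775  0.17366416] [-1.79950114e+02  1.88782332e-02 -9.60874783e+01]
[323.0477464  306.59929716]
turn [ 0.001  0.    -0.002] shift cm [-10.08  -0.18  -0.07]
```

View pics/w6c.png

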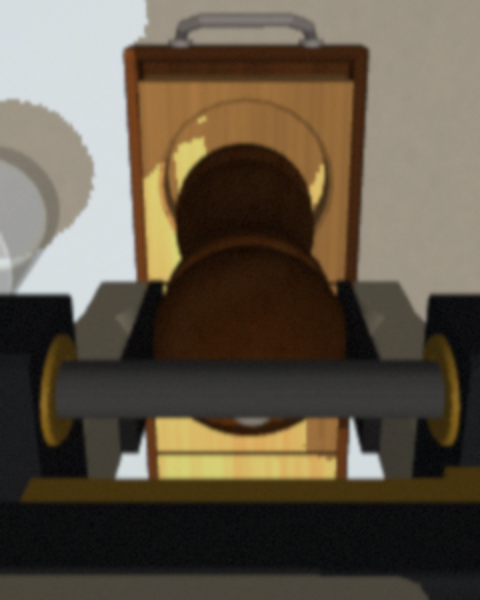

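>>> play_rows(commands=[[[0,0,0,-1.5,0,0,3],[0,0,0,-4.5,-0.1,0,3],[0,0,0,-7.5,-0.2,0,3],[0,0,0,-9.5,-0.2,0,3],[0,0,0,-10.1,-0.2,0,3],[0,0,0,-10.1,-0.2,0,3],[0,0,0,-10.1,-0.2,1,3],[0,0,0,-10.1,-0.2,2,3]]])

```text
clock: 16.48
tool_pos: [0.5242, -0.1546, 0.1525]
orientation: [-180.0, 0.0, -96.1]
force: [1.0, 0.2, -2.6]
opening: 0.0467
gripper_force: 30.3
```

>>> play_rows(commands=[[[0,0,0,0,0,0.2,3],[0,0,0,0,0,0.6,3],[0,0,0,0,0,1,3],[0,0,0,0,0,1.2,3],[0,0,0,0,0,1.2,3]]])

```text
clock: 16.9
tool_pos: [0.5239, -0.1543, 0.1408]
orientation: [180.0, -0.0, -96.1]
force: [0.8, 0.2, -1.8]
opening: 0.0468
gripper_force: 30.3
```

Underside about 6 mm into the well, with no contact. Continue down.

>>> play_rows(commands=[[[0,0,0,0,0,0.5,3],[0,0,0,0,0,0.9,3],[0,0,0,0,0,1.2,3],[0,0,0,0,0,1.4,3],[0,0,0,0,0,1.5,3],[0,0,0,0,0,1.6,3],[0,0,0,0,0,1.6,3]]])

```text
clock: 17.48
tool_pos: [0.5242, -0.154, 0.1252]
orientation: [180.0, -0.0, -96.1]
force: [-0.4, -0.6, -1.7]
opening: 0.0471
gripper_force: 30.3
```

>>> play_rows(commands=[[[0,0,0,0,0,0.1,3],[0,0,0,0,0,0.1,3],[0,0,0,0,0,0.1,8],[0,0,0,0,0,0.1,8],[0,0,0,0,0,0.1,8],[0,0,0,0,0,0.1,8],[0,0,0,0,0,0.1,8],[0,0,0,0,0,0.1,8]]])

```text
clock: 18.15
tool_pos: [0.5243, -0.1541, 0.1244]
orientation: [-180.0, 0.0, -96.1]
force: [1.2, -0.2, -0.6]
opening: 0.0781
gripper_force: 0.0
```

>>> play_rows(commands=[[[0,0,0,0,0,-2,8],[0,0,0,0,0,-6,8],[0,0,0,0,0,-10,8],[0,0,0,0,0,-13,8],[0,0,0,-4,0,-13,8],[0,0,0,-8,0,-13,8],[0,0,0,-12,0,-13,8],[0,0,0,-16,0,-13,8]]])

```text
clock: 18.82
tool_pos: [0.541, 0.0065, 0.2549]
orientation: [-179.9, 0.0, -96.1]
force: [1.2, 0.4, -0.8]
opening: 0.0798
gripper_force: 0.0
```

```bash
python3 - <<'E'
from h import *
go((.520,.17,.255),-96)
E
```

```text
turn [-0.001  0.001 -0.002] shift cm [-1.604e+01  3.840e+00 -1.000e-02]
```

>>> play_rows(commands=[[[0,0,0,-4,1,0,8],[0,0,0,-8,2,0,8],[0,0,0,-12,3,0,8],[0,0,0,-16,3.8,0,8],[0,0,0,-16,3.8,0,8],[0,0,0,-16,3.8,0,8]]])

```text
clock: 19.32
tool_pos: [0.5199, 0.1703, 0.2541]
orientation: [180.0, -0.0, -95.9]
force: [1.2, -0.9, -0.7]
opening: 0.0803
gripper_force: 0.0
```

```bash
python3 - <<'E'
from h import *
o=ctrl.get_obs();p=ctrl.snapshot("wrist");c=cam(p,o);save(p,"w7");print(o["tool_pos"]);print(proj(c,(.520,.2075,.190)),proj(c,(.520,.2075,.174)))
go((.520,.2075,.138),-96)
cv2.imwrite("pics/w7c.png",cv2.cvtColor(cv2.resize(p["color"][150:400,200:440],None,fx=2,fy=2),cv2.COLOR_RGB2BGR))
E
```

```text
[0.51985269 0.17031239 0.25413717]
[328.44033781 262.25171183] [328.21296263 253.08495281]
turn [ 0.    -0.     0.001] shift cm [-3.84  0.39 11.61]
```

View pics/w7c.png

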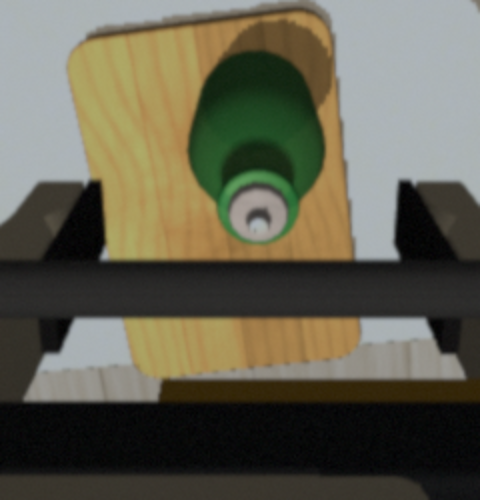

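>>> play_rows(commands=[[[0,0,0,-2,0.2,0,8],[0,0,0,-3.8,0.4,1,8],[0,0,0,-3.8,0.4,4,8],[0,0,0,-3.8,0.4,7.5,8],[0,0,0,-3.8,0.4,10.5,8],[0,0,0,-3.8,0.4,11.6,8],[0,0,0,-3.8,0.4,11.6,7],[0,0,0,-3.8,0.4,11.6,5]]])

```text
clock: 20.03
tool_pos: [0.5211, 0.2057, 0.1391]
orientation: [-180.0, -0.0, -96.1]
force: [0.5, 0.2, 1.6]
opening: 0.0717
gripper_force: 0.0
```

>>> play_rows(commands=[[[0,0,0,0,0,0,1],[0,0,0,0,0,0,1],[0,0,0,0,0,0,1],[0,0,0,0,0,0,1],[0,0,0,0,0,0,1],[0,0,0,0,0,0,1],[0,0,0,0,0,0,1],[0,0,0,0,0,0,1]]])

```text
clock: 20.7
tool_pos: [0.5204, 0.2066, 0.1388]
orientation: [-180.0, 0.0, -96.1]
force: [-2.0, 0.5, 5.1]
opening: 0.0331
gripper_force: 30.0
```

>>> play_rows(commands=[[[0,0,0,0,0,-1,1],[0,0,0,0,0,-3,1],[0,0,0,0,0,-6,1],[0,0,0,0,0,-9,1],[0,0,0,0,0,-12,1],[0,0,0,0,0,-15,1],[0,0,0,0,0,-18,1],[0,0,0,0,0,-19,1]]])

```text
clock: 21.37
tool_pos: [0.5214, 0.2067, 0.333]
orientation: [-179.7, 0.2, -96.1]
force: [1.1, 0.2, -3.8]
opening: 0.0334
gripper_force: 29.9
```

```bash
python3 - <<'E'
from h import *
go((.513,-.2545,.32),-96)
E
```

```text
turn [-0.004  0.003 -0.001] shift cm [45.95 -4.03  1.19]
```

>>> play_rows(commands=[[[0,0,0,1.5,-0.1,0,1],[0,0,0,4.5,-0.4,0,1],[0,0,0,8,-0.7,0,1],[0,0,0,11.5,-1,0,1],[0,0,0,15,-1.3,0,1],[0,0,0,18.5,-1.6,0,1],[0,0,0,22,-1.9,0,1],[0,0,0,25.5,-2.2,0,1]]])

```text
clock: 22.03
tool_pos: [0.5138, -0.0513, 0.3267]
orientation: [179.8, -0.0, -96.1]
force: [1.7, 0.5, -5.0]
opening: 0.0335
gripper_force: 29.9
```

>>> play_rows(commands=[[[0,0,0,3.5,-0.3,0,1],[0,0,0,7,-0.6,0,1],[0,0,0,10.5,-0.9,0,1],[0,0,0,14,-1.2,0,1],[0,0,0,17,-1.5,0,1],[0,0,0,19.5,-1.7,0,1],[0,0,0,20.4,-1.8,0,1],[0,0,0,20.4,-1.8,0,1]]])

```text
clock: 22.7
tool_pos: [0.5103, -0.2562, 0.326]
orientation: [179.8, 0.0, -96.3]
force: [-0.6, 0.1, -5.0]
opening: 0.0327
gripper_force: 30.0
```

>>> play_rows(commands=[[[0,0,0,0,0,0,1],[0,0,0,0,0,0,1],[0,0,0,0,0,0,1]]])

```text
clock: 22.95
tool_pos: [0.5114, -0.2533, 0.328]
orientation: [180.0, 0.0, -96.0]
force: [-0.7, -0.4, -5.7]
opening: 0.0332
gripper_force: 30.0
```

```bash
python3 - <<'E'
from fit import *
o=ctrl.get_obs();p=ctrl.snapshot("wrist");c=cam(p,o);save(p,"w8");print(o["tool_pos"],o["orientation"])
go((.513,-.2545,.165),-96)
cv2.imwrite("pics/w8c.png",cv2.cvtColor(cv2.resize(p["color"][50:400,180:460],None,fx=1.7,fy=1.7),cv2.COLOR_RGB2BGR))
t=ctrl.snapshot("top");save(t,"top1")
E
```

```text
[ 0.51144512 -0.25331831  0.327978  ] [ 1.79966755e+02  2.10413231e-02 -9.60146657e+01]
turn [ 0.  0. -0.] shift cm [ 0.11 -0.16 16.32]
```

View pics/w8c.png

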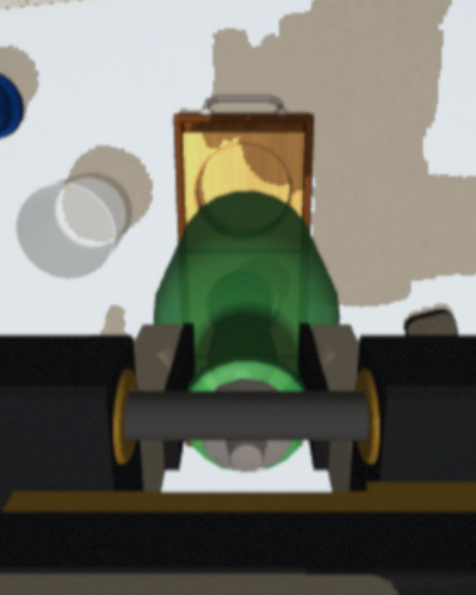

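>>> play_rows(commands=[[[0,0,0,0.1,-0.1,1,1],[0,0,0,0.1,-0.15,3.5,1],[0,0,0,0.1,-0.15,6.5,1],[0,0,0,0.1,-0.15,9.5,1],[0,0,0,0.1,-0.15,12.5,1],[0,0,0,0.1,-0.15,14.5,1],[0,0,0,0.1,-0.15,15.5,1],[0,0,0,0.1,-0.15,15.5,1]]])

```text
clock: 23.72
tool_pos: [0.5115, -0.2547, 0.1706]
orientation: [179.7, 0.0, -96.1]
force: [-0.7, 0.4, -5.4]
opening: 0.033
gripper_force: 30.0
```

>>> play_rows(commands=[[[0,0,0,0,0,0.3,1],[0,0,0,0,0,0.7,1],[0,0,0,0,0,1.1,1],[0,0,0,0,0,1.4,1],[0,0,0,0,0,1.4,1],[0,0,0,0,0,1.4,1]]])

```text
clock: 24.22
tool_pos: [0.513, -0.2555, 0.1596]
orientation: [-180.0, -0.0, -96.1]
force: [0.9, -0.3, -5.3]
opening: 0.0332
gripper_force: 30.0
```

>>> play_rows(commands=[[[0,0,0,0,0,0.4,1],[0,0,0,0,0,0.8,1],[0,0,0,0,0,1.2,1],[0,0,0,0,0,1.6,1],[0,0,0,0,0,2,1],[0,0,0,0,0,2.3,1],[0,0,0,0,0,2.4,1],[0,0,0,0,0,2.4,1]]])

```text
clock: 24.88
tool_pos: [0.513, -0.2555, 0.1353]
orientation: [180.0, -0.0, -96.1]
force: [-0.4, -0.7, -4.7]
opening: 0.0333
gripper_force: 30.0
```

>>> play_rows(commands=[[[0,0,0,0,0,0.1,1],[0,0,0,0,0,0.15,1],[0,0,0,0,0,0.15,1],[0,0,0,0,0,0.15,1]]])

```text
clock: 25.22
tool_pos: [0.5132, -0.2556, 0.1353]
orientation: [-179.9, -0.0, -96.0]
force: [-3.9, 2.8, 6.9]
opening: 0.0331
gripper_force: 30.1
```

Contact with the well floor. Release and withdraw.

>>> play_rows(commands=[[[0,0,0,0,0,0,8],[0,0,0,0,0,0,8],[0,0,0,0,0,0,8],[0,0,0,0,0,0,8],[0,0,0,0,0,0,8],[0,0,0,0,0,0,8],[0,0,0,0,0,0,8],[0,0,0,0,0,-2,8]]])

```text
clock: 25.88
tool_pos: [0.5107, -0.2547, 0.1504]
orientation: [179.6, 0.1, -96.1]
force: [-0.5, -0.0, -1.0]
opening: 0.0781
gripper_force: 0.0
```

>>> play_rows(commands=[[[0,0,0,0,0,-4,8],[0,0,0,0,0,-8,8],[0,0,0,0,0,-12,8],[0,0,0,-4,0,-14,8],[0,0,0,-8,0,-15,8],[0,0,0,-12,0,-15,8],[0,0,0,-12,0,-15,8],[0,0,0,-12,0,-15,8]]])

```text
clock: 26.55
tool_pos: [0.526, -0.134, 0.3043]
orientation: [-179.9, 0.0, -95.9]
force: [0.8, 0.1, -0.7]
opening: 0.0805
gripper_force: 0.0
```

```bash
python3 - <<'E'
from h import *
s=ctrl.snapshot("scene");cs=cam(s);o=ctrl.get_obs();p=ctrl.snapshot("wrist");c=cam(p,o)
W=dict(oil=(.5131,-.2546,.186),pep=(.5236,-.154,.168),salt=(.5341,-.0537,.108))
a=cv2.resize(s["color"][120:300,190:340],None,fx=3,fy=3,interpolation=cv2.INTER_CUBIC);b=cv2.resize(p["color"][40:340,230:430],None,fx=1.8,fy=1.8,interpolation=cv2.INTER_CUBIC)
for P in W.values():
    q=(proj(cs,P)-[190,120])*3;cv2.circle(a,tuple(int(i) for i in q),2,(255,0,255),-1)
    q=(proj(c,P)-[230,40])*1.8;cv2.circle(b,tuple(int(i) for i in q),2,(255,0,255),-1)
m=np.zeros((540,a.shape[1]+b.shape[1],3),np.uint8);m[:,:a.shape[1]]=a;m[:,a.shape[1]:]=b
cv2.imwrite("pics/f.png",cv2.cvtColor(m,cv2.COLOR_RGB2BGR))
E
```

```text
(no output)
```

View pics/f.png

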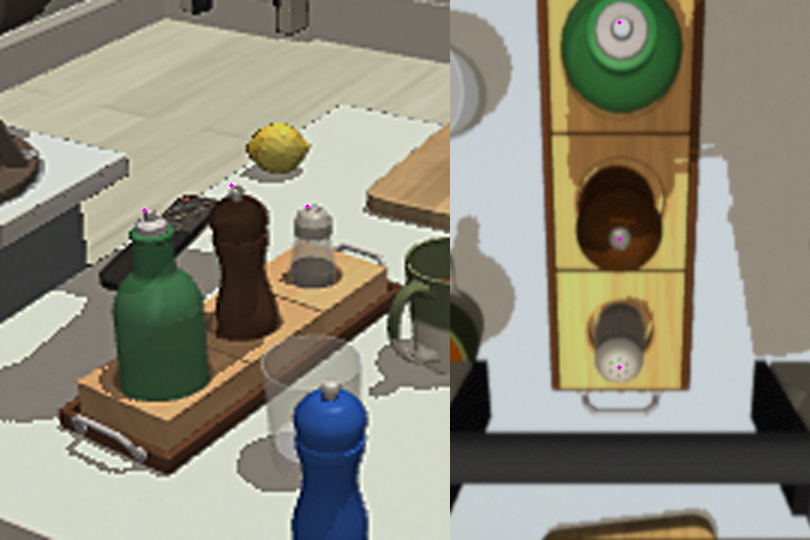

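All three stand upright, with their tops at the positions expected for seated objects: oil (620,22), pepper (620,240), salt (619,368). The glass and mug are in place.

```bash
python3 -c "
from plant import ctrl
print(ctrl.close_job())"
```

```text
the job is handed in; nothing more can be done
None
```

The oil bottle, pepper mill and salt shaker now stand upright in their own wells, and I handed the job in at about 27 s. The last pictures showed all three seated and the glass and mug apparently untouched; the hand-in gave no verdict.

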